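Lock a lens module into its docking slide with the cam disc

ROBOT

A 6-joint arm with a two-finger parallel gripper is mounted at the origin on the work surface. World frame = base frame: x ahead of the robot, y to its left, z up, the work surface at z = 0. Lengths are in m, angles in rad, forces in N, time in s.
With the tool pointing down it reaches from about 0.25 to 0.725 m from the base axis. Payload 9.7 kg.
Tool frame: the origin (TCP) lies midway between the tips of the shut fingers; the grasp point (between the pads) lies 19 mm behind it; x points along the fingers, y is the direction in which the jaws open and shut, and the axes are right-handed (so a half turn about x gives the same grasp; the last joint's range is limited). The gripper opens to 85 mm and grips with 20 to 120 N. Pads are 22 mm wide; open, the fingers measure 114 mm over their backs; the gripper's body (76 mm by 85 mm) begins 54 mm behind the grasp point. The pads swing forward as they close: fully open they stand 13 mm farther back than shut.
Start: joints at [-1.288, 0.087, 0.176, 1.66, 0, 1.571], TCP at [0.153, -0.528, 0.231] pointing down, gripper open.
Joint ranges: [-3.13, 3.13], [-0.85, 1.81], [-1.15, 1.24], [-2.2, 2.28], [-1.44, 1.52], [-3.14, 3.14]. Speed limits (rad/s): [2.22, 2.22, 2.57, 3.14, 3.14, 3.14].

INTERFACE

Orientations are given as a unit quaternion [w, x, y, z].
In Python, from plant import ctrl gives the robot as it stands.
- The arm moves only by the tool servo_tool, never from a script. Its argument "motion" is a list of rows, each a list of 3 entries, a list of its own where there are three numbers: the shift along the world's x, y, z in mm, then the turn about the world's z in degrees, then the finger opening in mm, from 0 to 85.4. In form: [[[dx, dy, dz], spin, hand], ...]. A call has 1 to 5 rows; each row is the pose to reach, as a shift and turn from the pose commanded when the call began; what a row does not reach only later rows make up. A row lasts 1/12 s, in which the tool goes at most 41.7 mm and 7.16 degrees, less where a joint would pass 70% of its speed; a pose out of reach is approached as far as the arm can. A call with a gripper value outside its range is refused whole. The fingers move at their own pace and stop on an object; "force" is the grip in N (left out, the last holds). Time passes only in rows, so rows that repeat a pose let the fingers close. It gives the time, the measured TCP pose, the force and the opening at its end, in the units of the state.
- ctrl.sense(): the state, without advancing time (a new reading comes with each control period).
- ctrl.snapshot(name): name is "scene" or "side" or "wrist"; returns (picture, depth): 420x560x3 uint8, red, green, blue; 420x560 float32, m along the optical axis (not along the pixel's ray), 0 where there is no reading.
- ctrl.calibration(name): a dict with "mtx" (3x3 intrinsics, pixels), "distortion" ([k1, k2, p1, p2, k3] as OpenCV has them; the pictures are not rectified), "R" (3x3) and "t" (3): a world point X has camera coordinates R X + t. Camera axes: x right, y down, z forward; pixel columns grow to the right and rows downward; lengths in m; the calibration is good to about 2 mm. A picture is of the moment at which its call begins: read the wrist's pose just before it. calibration takes no time and is no camera call; for the wrist camera it gives the pose at the moment of the call.
- ctrl.job_done(): hands the job in, once; it reports no verdict.
The state is a dict: "t": time; "q": joint angles; "joint_vel": joint speeds; "joint_torque": joint torques, N m; "tcp_pos": TCP position; "ee_rot": TCP orientation; "wrist_force": force on the tool from outside, world axes, zero at the start; "moment": the same for the moment, N m; "grip_width": opening from 0.0 (shut) to 1.0 (fully open).
Only numpy, scipy, OpenCV 4.12 (cv2) and the standard library are available. Lean on these libraries where they do the work, as an engineer would, in place of code of your own. Each camera call takes 0.05 s, during which the arm holds its last target.

TASK

Push the lens module along its docking slide until the pin of its hook bolt stands inside the open mouth of the cam disc, then turn the disc clockwise (seen from above) by its bar grip, about half a turn, until the hook has drawn the module firmly tight against the rubber buffers. Go by feel: stop as soon as it is firm, because forcing the module or the cam harder cracks the lens mount. Leave the other things on the table where they are.

Things in the scene. Friction and masses are not known exactly. Their poses are not given: they have to be found in the camera images.
- dock: Fixed docking slide: white base plate 250 x 76 x 16 mm with two aluminium guide rails (14 mm high, 53 mm apart). Origin on the table under the cam disc's axis. x: along the slide, from the cam towards the module (push the module to -x); y across; z up. Plate from x = -50 to +200 mm. Its place and yaw vary.
- buffer: Two round rubber buffers, 15 mm across, at y = +-17 mm, 26 mm over the table, faces at dock x = 58 mm on a low wall; frame as the dock's. Stiff: with the give of all parts about 12 N per mm. The module is tight when it presses on them with 6 to 40 N (20 is ideal); over 40 N, even for an instant, by pushing or turning, the lens mount cracks.
- module: Loose lens module, 0.3 to 0.65 kg, in the slide: white sled 80 x 50 x 18 mm, play 1.5 mm each side in the rails. Origin: centre of its underside, 16 mm over the table; axes as the dock's. Black lens cup, 39 mm across, 46 mm high, at x = -10 mm; upright fin behind it; two screw-set stop studs in front meet the buffers when the origin is 106 mm (+-2) from the cam's axis.
- module_grip (a point): Grip point of the module: on its upright aluminium fin, 24 mm long (x), 16 mm wide (y). 24 mm behind (+x) the module's origin and 72 mm over the table; the fin reaches 20 mm above and 38 mm below it. The studs touch the buffers when it is about 130 mm (+-2) from the cam's axis along dock x; it starts 20 to 42 mm further out. Axes as the module's.
- bolt_pin (a point): Middle of the hook bolt's pin, 8 mm thick, pointing down to 26 mm over the table at the end of a rod (8 mm thick, 42 mm over the table) ahead of the module; screw-set, 105 mm (+-2) ahead of module_grip. Inside the mouth when under 33 mm from the cam's axis; 20 to 29 mm when the studs touch. Until then only friction, 0.5 to 2 N, resists.
- cam_grip (a point): Centre of the cam disc's black bar grip, on the disc's vertical axis, 68 mm over the table. Bar 44 mm long (this frame's x), 14 mm wide (y), 30 mm high, from 52 to 82 mm over the table. Turns with the disc. Nothing else within 40 mm of the axis is higher than 46 mm over the table.
- cam (a joint): Angle of the cam disc (86 mm across, spiral hook wall on top), rad, clockwise from above. Mouth open near 0 (start -0.25 to 0.15); limits -0.3, 4.0. From 0.6 the hook draws the pin in by 4.5 mm per rad; tight somewhere from 2.1 to 3.8, as bolt and studs are set. Torque on the bar, held still while tightening: under 0.05 N m before the buffers, then about 0.08 at 6 N, 0.15 at 18 N, 0.3 at 40 N. Stays put.
- drops: White eye-drop bottle, 28 mm across, 62 mm high, loose. A bystander; origin at its underside.
- screwpot: Small open aluminium pot, 44 mm across, 30 mm high, loose, beside the slide. A bystander; origin at its underside.
- lenspot: Black round lens pot, 36 mm across, 24 mm high, loose, beside the slide. A bystander; origin at its underside.
- triallens: Dark steel ring, 42 mm across, 6 mm thick, loose. A bystander; origin at its underside.
- driver: Screwdriver with black handle, lying loose. A bystander; origin at its underside (middle of its length at the lowest line).
- case: Grey case 100 x 70 x 35 mm, loose. A bystander; origin at its underside.
- kidney: Steel bowl, 110 mm across, 30 mm high, loose. A bystander; origin at its underside.
Not all that is in view belongs to the job. What is shaped like the module but blue or orange is not meant.

How it is judged:
By the outcome, as a careful person would: the job done as asked, in the order asked, and still so for the second after the job is handed in, with the robot touching nothing.
It also fails if it takes over 72 s, if anything falls off the work surface, if the arm or the gripper's body presses on something with over 40 N, if the wrist force passes 120 N, or if a joint passes its speed limit or range.

## Working session

There is one attempt and no reset: what is moved stays moved. The work goes in short steps, Python scripts to look and compute and a tool call to move; the robot and the scene stay as the last step left them, time stands still between calls to the robot, and variables do not carry over. Pictures are saved under pics/ and viewed, and the job is handed in when it is done.

Besides the shell and the picture viewer there is one more tool, called after "Emit:" in YAML: its name, and indented under it one key for each argument. servo_tool: Moves the arm, as the interface text tells. Its arguments: {"type":"object","properties":{"motion":{"type":"array","items":{"type":"array"}},"force":{"type":"number"}},"required":["motion"]}

```bash
ls; mkdir -p pics; python3 - <<'E'
from plant import ctrl
import cv2
s=ctrl.sense(); print(s)
for n in ["scene","side","wrist"]:
    p,d=ctrl.snapshot(n); cv2.imwrite(f"pics/{n}0.png",p[:,:,::-1])
    import numpy as np
    np.save(f"pics/{n}0.npy",d)
    c=ctrl.calibration(n); print(n,c)
E
```

```text
pics
{'t': 0.0, 'q': array([-1.28800760e+00,  8.74791940e-02,  1.75113623e-01,  1.65979683e+00,
       -2.01781332e-05,  1.57080022e+00]), 'joint_vel': array([ 0.00080882,  0.00022956,  0.00091546, -0.00063082,  0.00099669,
        0.00092293]), 'joint_torque': array([ 3.98297561e-04, -5.20392287e+01,  4.64799142e+01,  1.64695247e-02,
        3.07188770e-05,  1.21109889e-05]), 'tcp_pos': array([ 0.15339834, -0.52793173,  0.23056203]), 'ee_rot': array([-0.09916957, -0.69997508, -0.10012388,  0.70012534]), 'wrist_force': array([-0.27805656,  0.22489109, -0.05010426]), 'moment': array([ 0.06306938, -0.03383246, -0.00298881]), 'grip_width': 0.9994327365979012}
scene {'mtx': array([[427.46710395,   0.        , 287.38108229],
       [  0.        , 427.46710395, 208.88507707],
       [  0.        ,   0.        ,   1.        ]]), 'distortion': array([-0.12001416,  0.        ,  0.        ,  0.        ,  0.        ]), 'R': array([[ 0.67316422,  0.73948561,  0.00331082],
       [ 0.53846919, -0.48709763, -0.68759496],
       [-0.50685389,  0.4646471 , -0.72608691]]), 't': array([-0.40274998, -0
[... 274 characters left out ...]
    ]), 'R': array([[-0.98180176, -0.18957985, -0.01117095],
       [-0.12695158,  0.69893357, -0.70382893],
       [ 0.14123954, -0.68960231, -0.71028167]]), 't': array([0.54451273, 0.10460907, 1.04311202])}
wrist {'mtx': array([[328.46463282,   0.        , 278.25113584],
       [  0.        , 328.46463282, 199.6441945 ],
       [  0.        ,   0.        ,   1.        ]]), 'distortion': array([-0.0545271,  0.       ,  0.       ,  0.       ,  0.       ]), 'R': array([[ 2.78984031e-01, -9.60295449e-01, -7.49232354e-04],
       [-9.25088106e-01, -2.68964794e-01,  2.68085689e-01],
       [-2.57642984e-01, -7.40985202e-02, -9.63394780e-01]]), 't': array([-0.54985225, -0.03500862,  0.37831741])}
```

View pics/scene0.png

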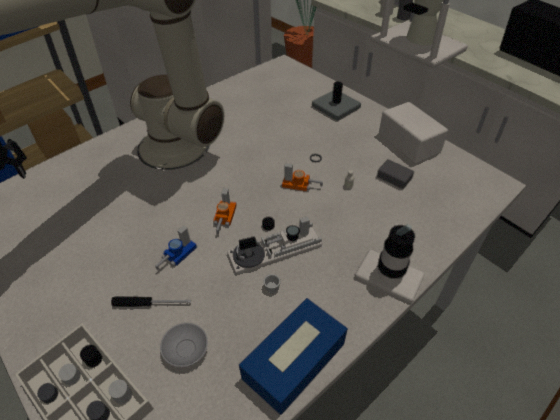

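View pics/side0.png

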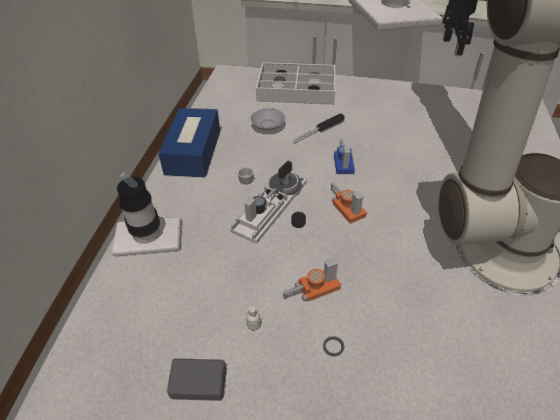

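View pics/wrist0.png

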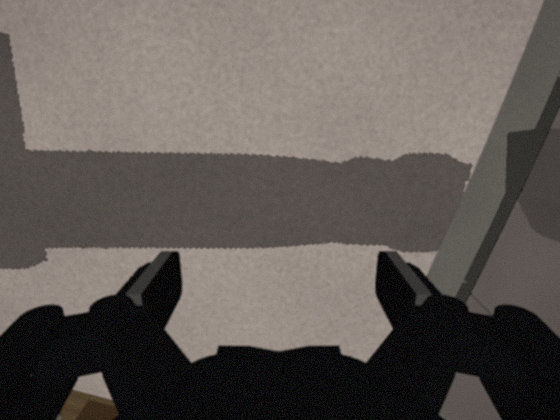

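The dock is at scene (275,248) and side (270,205). The cam with its black bar is at scene (248,243) and side (286,170). The white sled with black cup and aluminium fin is at scene (305,228) and side (250,208). The blue module (scene 178,248) and the orange ones (224,212 and 297,180) are decoys off the slide. Next I'll check enlarged crops.

```bash
python3 - <<'E'
import cv2
a=cv2.imread("pics/scene0.png")[205:285,215:335]; cv2.imwrite("pics/scene0c.png",cv2.resize(a,None,fx=6.5,fy=6.5,interpolation=cv2.INTER_CUBIC))
a=cv2.imread("pics/side0.png")[150:245,220:320]; cv2.imwrite("pics/side0c.png",cv2.resize(a,None,fx=6,fy=6,interpolation=cv2.INTER_CUBIC))
E
```

```text
(no output)
```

View pics/scene0c.png

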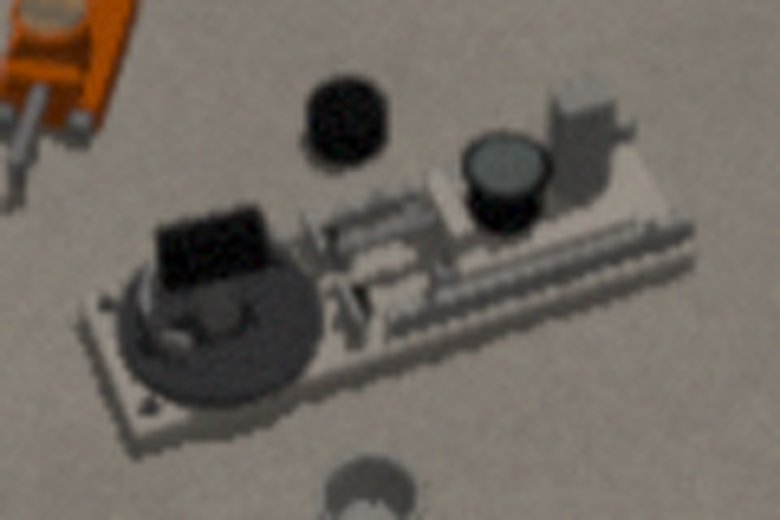

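View pics/side0c.png

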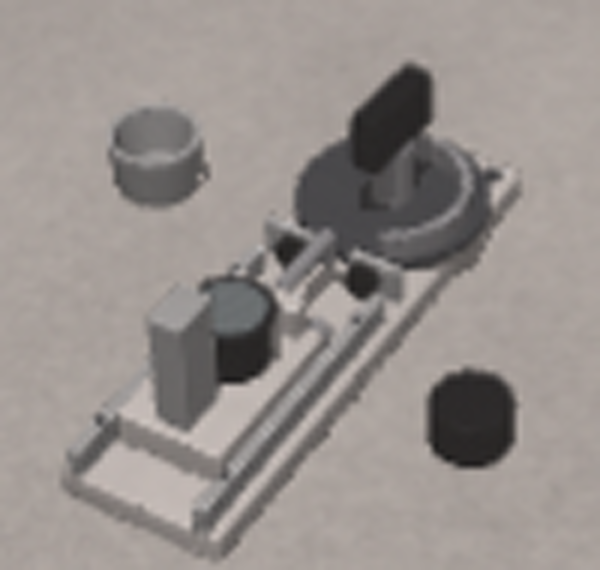

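```bash
cat > h.py <<'E'
import numpy as np, cv2
from plant import ctrl
def ray(c,uv):
    p=cv2.undistortPoints(np.array([[uv]],float),c["mtx"],c["distortion"])[0,0]
    R=c["R"];C=-R.T@c["t"]; d=R.T@np.array([p[0],p[1],1]); return C,d
def onz(c,uv,z):
    C,d=ray(c,uv); return C+d*(z-C[2])/d[2]
def proj(c,X):
    return cv2.projectPoints(np.atleast_2d(X).astype(float),cv2.Rodrigues(c["R"])[0],c["t"],c["mtx"],c["distortion"])[0][:,0]
def cloud(c,d,box):
    u0,v0,u1,v1=box; U,V=np.meshgrid(np.arange(u0,u1),np.arange(v0,v1))
    z=d[v0:v1,u0:u1]; m=z>0
    p=cv2.undistortPoints(np.stack([U[m],V[m]],1).astype(float)[:,None],c["mtx"],c["distortion"])[:,0]
    X=np.c_[p,np.ones(len(p))]*z[m][:,None]
    return (X-c["t"])@c["R"], np.stack([U[m],V[m]],1)
E
python3 - <<'E'
from h import *
sc=ctrl.calibration("scene"); si=ctrl.calibration("side")
S=lambda x,y:(215+(x-3.25)/6.5+0,205+(y-3.25)/6.5)
D=lambda x,y:(220+(x-3)/6.,150+(y-3)/6.)
P=lambda n,c,uv,z:print(n,np.round(onz(c,uv,z)*1000,1))
for n,xy,z in [("front-left plate",(135,435),.016),("back-left",(82,305),.016),("front right",(693,248),.016),("fin top fl",(565,108),.092),("fin top fr",(613,100),.092),("fin top bl",(553,83),.092),("fin top br",(603,80),.092),("bar tl",(158,232),.082),("bar tr",(262,208),.082)]:
    P("scene "+n,sc,S(*xy),z)
for n,xy,z in [("plate near",(215,548),.016),("plate left",(68,475),.016),("plate far",(520,178),.016),("fin top near",(165,325),.092),("fin l",(150,315),.092),("fin r",(215,297),.092),("fin far",(185,280),.092),("bar near l",(355,135),.082),("bar far",(410,66),.082),("bar far r",(430,75),.082)]:
    P("side "+n,si,D(*xy),z)
for n,c,b in (("scene",sc,(225,210,330,280)),("side",si,(225,155,315,245))):
    X,uv=cloud(c,np.load(f"pics/{n}0.npy"),b)
    for lo,hi in ((.078,.086),(.087,.098),(.014,.018)):
        m=(X[:,2]>lo)&(X[:,2]<hi); print(n,lo,m.sum(),np.round(X[m].mean(0)*1000,1) if m.any() else '',np.round(X[m].std(0)*1000,1) if m.any() else '')
E
```

```text
scene front-left plate [ 584.2 -170.3   16. ]
scene back-left [ 517.4 -146.5   16. ]
scene front right [666.2  63.4  16. ]
scene fin top fl [620.2  29.6  92. ]
scene fin top fr [630.2  47.   92. ]
scene fin top bl [607.   35.4  92. ]
scene fin top br [619.6  51.7  92. ]
scene bar tl [ 553.9 -128.1   82. ]
scene bar tr [571.9 -89.9  82. ]
side plate near [596.1  91.9  16. ]
side plate left [662.5  65.5  16. ]
side plate far [ 511.9 -141.4   16. ]
side fin top near [621.6  49.3  92. ]
side fin l [628.5  45.1  92. ]
side fin r [606.3  31.1  92. ]
side fin far [619.9  24.   92. ]
side bar near l [573.9 -82.5  82. ]
side bar far [ 559.4 -130.5   82. ]
side bar far r [ 550.  -126.2   82. ]
scene 0.078 104 [579.1 -83.6  82.7] [23.5 59.2  2. ]
scene 0.087 55 [620.4  32.2  93.3] [11.4 30.   2.7]
scene 0.014 359 [593.7 -52.9  16.3] [51.  69.3  1.1]
side 0.078 100 [579.5 -62.4  81.5] [25.3 71.9  1.8]
side 0.087 58 [617.8  40.3  90.9] [4.8 7.  1.8]
side 0.014 431 [5.97e+02 2.00e-01 1.58e+01] [42.6 68.7  1.1]
```

```bash
python3 - <<'E'
from h import *
from scipy.spatial.transform import Rotation as Ro
s=ctrl.sense(); w,x,y,z=s["ee_rot"]; print(Ro.from_quat([x,y,z,w]).as_matrix().round(3)); 
R=Ro.from_quat([x,y,z,w]).as_matrix()
c=ctrl.calibration("wrist"); C=-c["R"].T@c["t"]; print("cam in tool", R.T@(C-s["tcp_pos"]), "axis", R.T@c["R"].T@[0,0,1])
print("jaw yaw",np.degrees(np.arctan2(R[1,1],R[0,1])),"cam dir yaw",np.degrees(np.arctan2(R[1,2],R[0,2])))
E
```

```text
[[-0.     0.279 -0.96 ]
 [ 0.001 -0.96  -0.279]
 [-1.    -0.001  0.   ]]
cam in tool [-0.14270473  0.00015708 -0.06767294] axis [9.63397694e-01 2.67051423e-04 2.68076131e-01]
jaw yaw -73.79766919954643 cam dir yaw -163.79766860599565
```

Emit:
servo_tool:
  motion:
    - [[130,150,0],35,85]
    - [[130,150,0],35,85]
    - [[130,150,0],35,85]
    - [[130,150,0],35,85]
    - [[130,150,0],35,85]

```text
t: 0.57
tcp_pos: [0.2846, -0.3759, 0.2312]
ee_rot: [0.308, 0.637, 0.308, -0.637]
wrist_force: [-0.7, -0.6, 0.4]
grip_width: 0.992
```

```bash
python3 - <<'E'
from h import *
from scipy.spatial.transform import Rotation as Ro
s=ctrl.sense(); w,x,y,z=s["ee_rot"]
R=Ro.from_quat([x,y,z,w]).as_matrix()
print(s['t'],s['tcp_pos'],s['q'],"jaw yaw",np.degrees(np.arctan2(R[1,1],R[0,1])),np.degrees(s['q'][[0,5]]))
E
```

```text
0.5667 [ 0.28459355 -0.37593638  0.23119576] [-9.23033360e-01 -9.98350513e-02 -1.00206858e-02  1.66082023e+00
  3.63194622e-04  1.31821346e+00] jaw yaw -38.413984683122735 [-52.88591586  75.52806794]
```

Emit:
servo_tool:
  motion:
    - [[150,155,0],36,85]
    - [[150,155,0],36,85]
    - [[150,155,0],36,85]
    - [[150,155,0],36,85]
    - [[150,155,0],36,85]

```text
t: 0.98
tcp_pos: [0.4293, -0.2266, 0.2313]
ee_rot: [0.488, 0.511, 0.488, -0.511]
wrist_force: [0.3, -0.6, 0.3]
grip_width: 0.995
```

Emit:
servo_tool:
  motion:
    - [[146,151,0],36,85]
    - [[146,151,0],36,85]
    - [[146,151,0],36,85]
    - [[146,151,0],36,85]
    - [[146,151,0],36,85]

```text
t: 1.4
tcp_pos: [0.5742, -0.0767, 0.2311]
ee_rot: [0.622, 0.336, 0.622, -0.336]
wrist_force: [0.9, -0.2, 0.6]
grip_width: 0.997
```

Emit:
servo_tool:
  motion:
    - [[0,0,0],35.8,85]
    - [[0,0,0],35.8,85]
    - [[0,0,0],35.8,85]
    - [[0,0,0],35.8,85]
    - [[0,0,0],35.8,85]

```text
t: 1.82
tcp_pos: [0.5731, -0.0785, 0.2308]
ee_rot: [0.695, 0.129, 0.696, -0.129]
wrist_force: [-0.4, -0.8, 0.8]
grip_width: 0.995
```

Emit:
servo_tool:
  motion:
    - [[0,0,0],35.8,85]
    - [[0,0,0],35.8,85]
    - [[0,0,0],35.8,85]
    - [[0,0,0],35.8,85]
    - [[0,0,0],35.8,85]

```text
t: 2.23
tcp_pos: [0.5731, -0.0787, 0.2309]
ee_rot: [0.701, -0.091, 0.701, 0.091]
wrist_force: [-0.0, -0.2, -0.1]
grip_width: 0.999
```

Emit:
servo_tool:
  motion:
    - [[0,0,0],35.8,85]
    - [[0,0,0],35.8,85]
    - [[0,0,0],35.8,85]
    - [[0,0,0],35.8,85]
    - [[0,0,0],35.8,85]

```text
t: 2.65
tcp_pos: [0.5731, -0.0787, 0.2309]
ee_rot: [0.639, -0.302, 0.64, 0.302]
wrist_force: [0.6, 0.1, 0.0]
grip_width: 0.996
```

```bash
cat >> h.py <<'E'
from scipy.spatial.transform import Rotation as Ro
def st():
    s=ctrl.sense(); w,x,y,z=s["ee_rot"]; R=Ro.from_quat([x,y,z,w]).as_matrix()
    print("t",round(s['t'],2),"tcp",(s['tcp_pos']*1000).round(1),"jaw",np.degrees(np.arctan2(R[1,1],R[0,1])).round(2),"q6",np.degrees(s['q'][5]).round(1),"F",s['wrist_force'].round(2),"M",s['moment'].round(3),"w",round(s['grip_width']*85.4,1))
    return s
def look(n,name,box=None,f=1):
    c=ctrl.calibration(n); p,d=ctrl.snapshot(n); p=p[:,:,::-1].copy(); np.save(f"pics/{name}.npy",d); np.save(f"pics/{name}_raw.npy",p)
    np.savez(f"pics/{name}_c.npz",**c)
    if box: u0,v0,u1,v1=box; p=cv2.resize(p[v0:v1,u0:u1],None,fx=f,fy=f,interpolation=cv2.INTER_CUBIC)
    cv2.imwrite(f"pics/{name}.png",p); return c
E
python3 - <<'E'
from h import *
st(); look("wrist","w1")
E
```

```text
t 2.65 tcp [573.1 -78.7 230.9] jaw 140.58 q6 -58.4 F [0.58 0.11 0.04] M [ 0.007  0.017 -0.011] w 85.1
```

View pics/w1.png

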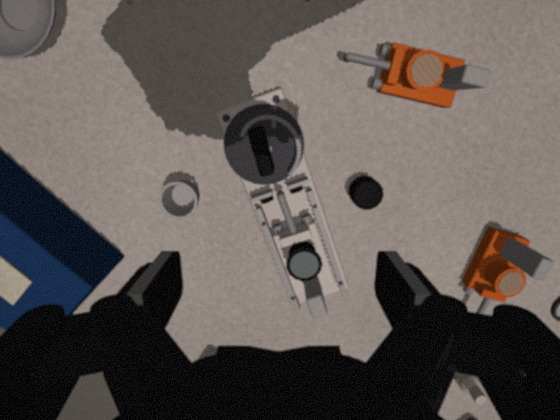

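```bash
python3 - <<'E'
import cv2
a=cv2.imread("pics/w1.png")
cv2.imwrite("pics/w1a.png",cv2.resize(a[80:200,205:345],None,fx=5,fy=5,interpolation=cv2.INTER_CUBIC))
cv2.imwrite("pics/w1b.png",cv2.resize(a[180:320,225:365],None,fx=4.2,fy=4.2,interpolation=cv2.INTER_CUBIC))
E
```

```text
(no output)
```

View pics/w1a.png

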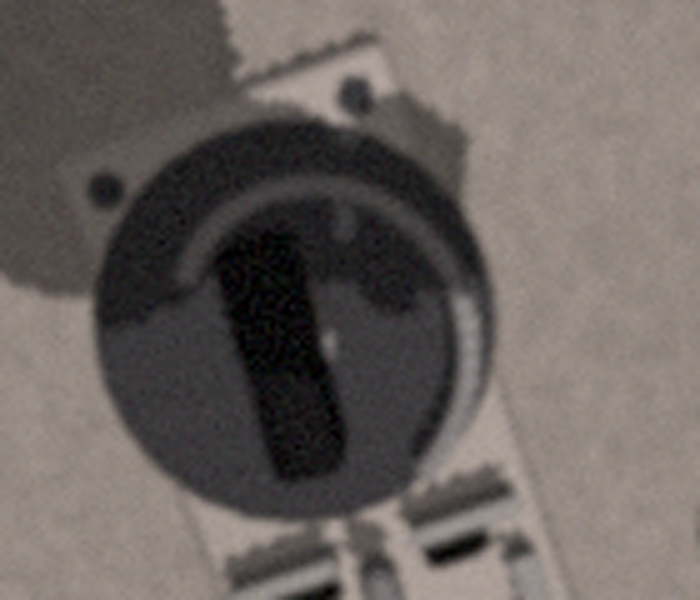

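View pics/w1b.png

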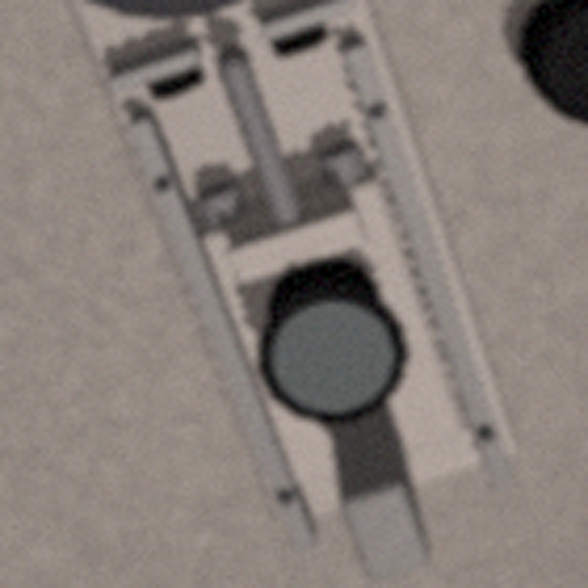

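```bash
python3 - <<'E'
from h import *
c=dict(np.load("pics/w1_c.npz"))
A=lambda x,y:(205+(x-2)/5.,80+(y-2)/5.); B=lambda x,y:(225+(x-1.6)/4.2,180+(y-1.6)/4.2)
print("cam C",-c["R"].T@c["t"])
b=np.array([onz(c,A(*p),.082) for p in [(218,262),(297,236),(345,463),(277,482)]])*1000
print("bar",b.round(1),b.mean(0)); d=(b[3]-b[0]+b[2]-b[1])/2; print("len",np.linalg.norm(d),"yaw",np.degrees(np.arctan2(d[1],d[0])))
f=np.array([onz(c,B(*p),.092) for p in [(345,497),(405,485),(428,560),(370,577)]])*1000
print("fin",f.round(1),f.mean(0)); d=(f[3]-f[0]+f[2]-f[1])/2; print("len",np.linalg.norm(d),"yaw",np.degrees(np.arctan2(d[1],d[0])))
# plate edges
for n,p,q in [("Lplate",(95,25),(0,0)),]: pass
X,uv=cloud(c,np.load("pics/w1.npy"),(205,80,345,325)); 
for k in range(24,52,2):
    pass
m=(np.hypot(X[:,0]-.564,X[:,1]+.109)<.05); h,e=np.histogram(X[m,2],bins=np.arange(0,.09,.004)); print(list(zip((e[:-1]*1000).round(),h)))
for z in (.026,.03,.034): print("disc ctr",z,onz(c,A(295,318),z)*1000, "r",np.linalg.norm(onz(c,A(95,318),z)-onz(c,A(494,318),z))*500)
# right plate edge, left plate edge at z=16
for n,p in [("plR1",A(500,385)),("plR2",B(515,450)),("plL1",A(185,500)),("plL2",B(105,75)),("railL top a",B(150,125)),("railL b",B(305,535)),("railR a",B(362,55)),("railR b",B(490,470))]:
    print(n,(onz(c,p,.016 if n[:2]=="pl" else .030)*1000).round(1))
# rod and studs
for n,p,z in [("rod near",B(288,215),.046),("rod far",B(233,50),.046)]: print(n,(onz(c,p,z)*1000).round(1))
m=(X[:,2]>.087); print("fin cloud",m.sum(),X[m].mean(0)*1000, X[m].min(0)*1000,X[m].max(0)*1000)
m=(X[:,2]>.076)&(X[:,1]<-.05); print("bar cloud",m.sum(),X[m].mean(0)*1000)
E
```

```text
cam C [ 0.52951645 -0.13156456  0.37365763]
bar [[ 562.6 -132.7   82. ]
 [ 549.1 -127.4   82. ]
 [ 568.3  -91.1   82. ]
 [ 580.   -96.2   82. ]] [ 565.00497417 -111.86378087   82.        ]
len 40.68137020988977 yaw 63.33959535216937
fin [[621.4  24.   92. ]
 [608.7  30.4  92. ]
 [616.8  50.   92. ]
 [630.2  45.   92. ]] [619.2718307   37.33066468  92.        ]
len 22.00086374199623 yaw 67.44487583904763
[(np.float64(0.0), np.int64(213)), (np.float64(4.0), np.int64(0)), (np.float64(8.0), np.int64(0)), (np.float64(12.0), np.int64(382)), (np.float64(16.0), np.int64(523)), (np.float64(20.0), np.int64(1802)), (np.float64(24.0), np.int64(2000)), (np.float64(28.0), np.int64(43)), (np.float64(32.0), np.int64(309)), (np.float64(36.0), np.int64(250)), (np.float64(40.0), np.int64(9)), (np.float64(44.0), np.int64(11)), (np.float64(48.0), np.int64(1)), (np.float64(52.0), np.int64(23)), (np.float64(56.0), np.int64(12)), (np.float64(60.0), np.int64(10)), (np.float64(64.0), np.int64(16)), (np.float64(68.0), np.int64(11)), (np.float64(72.0), np.int64(15)), (np.float64(76.0), np.int64(75)), (np.float64(80.0), np.int64(690)), (np.float64(84.0), np.int64(1))]
disc ctr 0.026 [ 564.08614059 -113.86083205   26.        ] r 41.95192109414057
disc ctr 0.03 [ 563.68839653 -114.06452362   30.        ] r 41.469240238202644
disc ctr 0.034 [ 563.29065248 -114.26821518   34.        ] r 40.986559382264694
plR1 [539.8 -73.8  16. ]
plR2 [598.2  85.4  16. ]
plL1 [609.9 -98.2  16. ]
plL2 [616.4 -76.9  16. ]
railL top a [612.8 -61.3  30. ]
railL b [658.1  60.8  30. ]
railR a [558.5 -41.1  30. ]
railR b [604.7  77.6  30. ]
rod near [597.3 -24.1  46. ]
rod far [580.8 -66.3  46. ]
fin cloud 342 [619.3881661   36.64478282  91.64349233] [609.26483048  25.1647842   87.0931193 ] [630.71529791  50.05510131  93.92938139]
bar cloud 766 [ 564.81355743 -113.03584083   81.53998121]
```

Wrist picture: bar at (263,150), black cup at (304,262), fin top at (316,297), white sled between the rails. This is the module meant. Wrist and scene agree: cam axis (565,-112), fin (619,37), dock yaw about 69.7°, fin about 158.8 mm out. That is in the expected 150–172 mm.

Emit:
servo_tool:
  motion:
    - [[46,116,-50],19,45]
    - [[46,116,-90],19,45]
    - [[46,116,-90],19,45]
    - [[46,116,-90],19,45]
    - [[46,116,-90],19,45]
  force: 20

```text
t: 3.12
tcp_pos: [0.6181, 0.0409, 0.1354]
ee_rot: [0.58, -0.4, 0.584, 0.403]
wrist_force: [0.6, 0.9, 1.1]
grip_width: 0.529
```

```bash
python3 - <<'E'
from h import *
st(); look("wrist","w2"); look("side","s2",(200,120,320,250),4.5); st()
E
```

```text
t 3.12 tcp [618.1  40.9 135.4] jaw 159.25 q6 -65.5 F [0.64 0.92 1.15] M [ 0.049 -0.005  0.031] w 45.2
t 3.22 tcp [618.6  38.  140. ] jaw 159.17 q6 -65.7 F [-0.49  0.5   0.45] M [-0.038 -0.031 -0.033] w 44.9
```

View pics/w2.png

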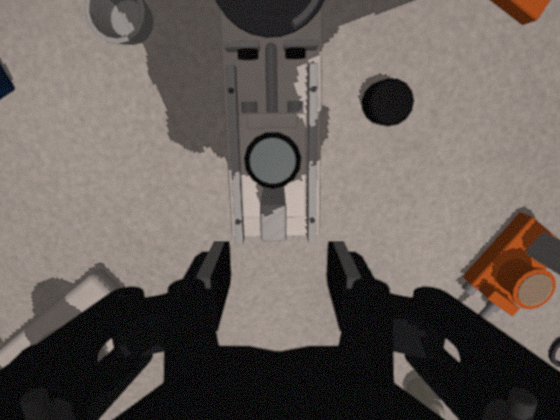

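View pics/s2.png

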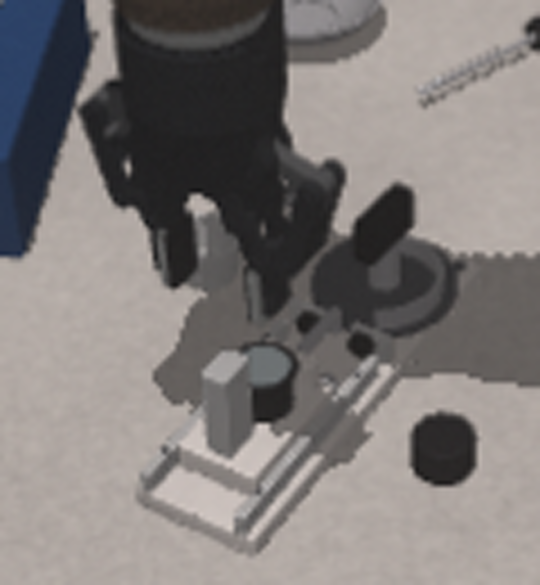

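```bash
python3 - <<'E'
import cv2
a=cv2.imread("pics/w2.png")
cv2.imwrite("pics/w2a.png",cv2.resize(a[30:260,205:345],None,fx=2.6*1.6,fy=2.6,interpolation=cv2.INTER_CUBIC))
E
```

```text
(no output)
```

View pics/w2a.png

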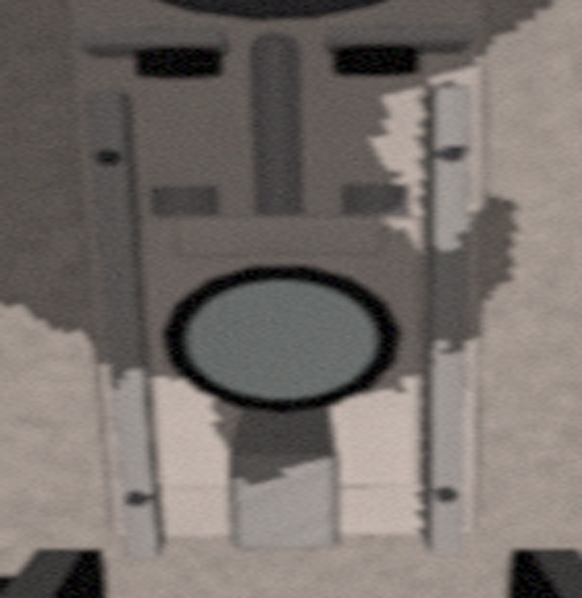

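```bash
python3 - <<'E'
from h import *
c=dict(np.load("pics/w2_c.npz")); A=lambda x,y:(205+x/4.16-.4,30+y/2.6-.3)
f=np.array([onz(c,A(*p),.092) for p in [(232,455),(332,455),(335,547),(238,547)]])*1000
print(f.round(1),f.mean(0))
g=[onz(c,A(*p),.030)[:2]*1000 for p in [(108,156),(450,152),(137,497),(447,494)]]
print("screws",np.round(g,1)); m1=(g[0]+g[1])/2; m2=(g[2]+g[3])/2; d=m2-m1
yaw=np.arctan2(d[1],d[0]); print("yaw",np.degrees(yaw)); n=np.array([-np.sin(yaw),np.cos(yaw)])
for nm,p in (("cam565,-112",(565,-112)),("fin",f.mean(0)[:2]),("m1",m1)): print(nm,n@(np.array(p)-m2))
st()
E
```

```text
[[622.9  24.7  92. ]
 [609.6  29.8  92. ]
 [617.   51.   92. ]
 [630.3  45.9  92. ]] [619.96254706  37.85337528  92.        ]
screws [[620.6 -47.5]
 [564.8 -27.4]
 [654.3  46.7]
 [598.3  66.9]]
yaw 70.39002186906063
cam565,-112 1.089612272048962
fin -0.3919189245601586
m1 2.0582856795996883e-15
t 3.22 tcp [618.6  38.  140. ] jaw 159.17 q6 -65.7 F [-0.49  0.5   0.45] M [-0.038 -0.031 -0.033] w 44.9
```

Emit:
servo_tool:
  motion:
    - [[1,0,-40],1,45]
    - [[1,0,-75],1,45]
    - [[1,0,-88],1,45]
    - [[1,0,-88],1,45]
    - [[1,0,-88],1,45]

```text
t: 3.63
tcp_pos: [0.6204, 0.0366, 0.0548]
ee_rot: [0.579, -0.406, 0.579, 0.406]
wrist_force: [0.3, -1.2, 1.3]
grip_width: 0.526
```

```bash
python3 - <<'E'
from h import *
st(); look("side","s3",(200,120,320,250),4.5); st()
E
```

```text
t 3.63 tcp [620.4  36.6  54.8] jaw 160.12 q6 -66.7 F [ 0.35 -1.15  1.27] M [ 0.007 -0.029  0.038] w 44.9
t 3.68 tcp [621.1  36.8  55.9] jaw 160.14 q6 -66.7 F [-0.34  0.01  0.87] M [ 0.047  0.053 -0.008] w 45.4
```

View pics/s3.png

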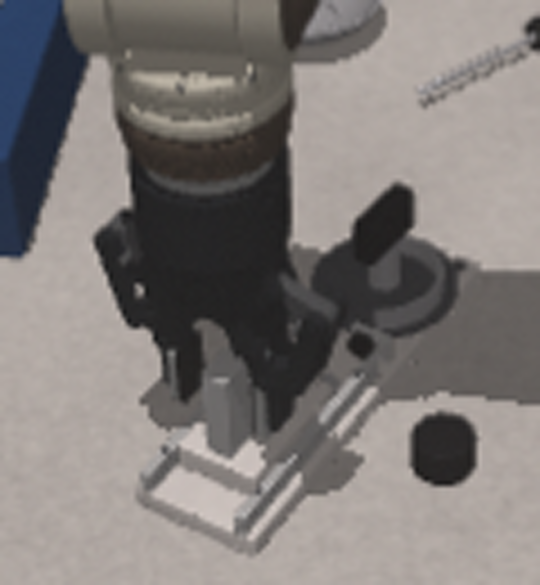

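Emit:
servo_tool:
  motion:
    - [[0,0,0],0,10]
    - [[0,0,0],0,10]
    - [[0,0,0],0,10]
    - [[0,0,0],0,10]
    - [[0,0,0],0,10]
  force: 20

```text
t: 4.1
tcp_pos: [0.6211, 0.0373, 0.0554]
ee_rot: [0.579, -0.407, 0.578, 0.406]
wrist_force: [-1.4, -0.5, 6.5]
grip_width: 0.188
```

```bash
cat >> h.py <<'E'
def avg(n=8):
    F=[];M=[];P=[]
    for i in range(n):
        ctrl.snapshot("side"); s=ctrl.sense(); F.append(s['wrist_force']);M.append(s['moment']);P.append(s['tcp_pos']*1000)
    k=np.sqrt(n); u=np.array([np.cos(np.radians(70.3)),np.sin(np.radians(70.3))])
    Fm=np.mean(F,0); print("avg F",Fm.round(2),"Fdock x,y",(Fm[:2]@u).round(2),(-Fm[0]*u[1]+Fm[1]*u[0]).round(2),"se",(np.std(F,0)/k).round(2),"M",np.mean(M,0).round(3),"se",(np.std(M,0)/k).round(3),"P",np.mean(P,0).round(2))
E
python3 - <<'E'
from h import *
st(); avg(6); st()
E
```

```text
t 4.1 tcp [621.1  37.3  55.4] jaw 160.21 q6 -66.8 F [-1.37 -0.55  6.51] M [-0.056  0.319  0.022] w 16.1
avg F [-0.88 -0.17  6.24] Fdock x,y -0.46 0.77 se [0.13 0.14 0.19] M [-0.058  0.332  0.026] se [0.012 0.01  0.007] P [621.07  37.33  55.4 ]
t 4.4 tcp [621.1  37.3  55.4] jaw 160.22 q6 -66.8 F [-0.88  0.16  5.9 ] M [-0.082  0.346  0.032] w 15.9
```

Emit:
servo_tool:
  motion:
    - [[-1.7,-4.7,0.4],0,10]
    - [[-3.4,-9.4,0.4],0,10]
    - [[-5.0,-14.1,0.4],0,10]
    - [[-6.7,-18.8,0.4],0,10]
    - [[-6.7,-18.8,0.4],0,10]

```text
t: 4.82
tcp_pos: [0.614, 0.0177, 0.0554]
ee_rot: [0.579, -0.407, 0.578, 0.406]
wrist_force: [-1.3, -0.5, 7.4]
grip_width: 0.187
```

```bash
python3 - <<'E'
from h import *
st(); avg(4); look("wrist","w4"); look("scene","sc4",(215,195,335,285),6.5)
E
```

```text
t 4.82 tcp [614.   17.7  55.4] jaw 160.19 q6 -68.5 F [-1.31 -0.46  7.38] M [-0.142  0.271 -0.028] w 16.0
avg F [-1.19 -1.94  7.37] Fdock x,y -2.22 0.47 se [0.11 0.1  0.24] M [-0.254  0.297  0.032] se [0.022 0.016 0.013] P [614.04  17.76  55.39]
```

View pics/w4.png

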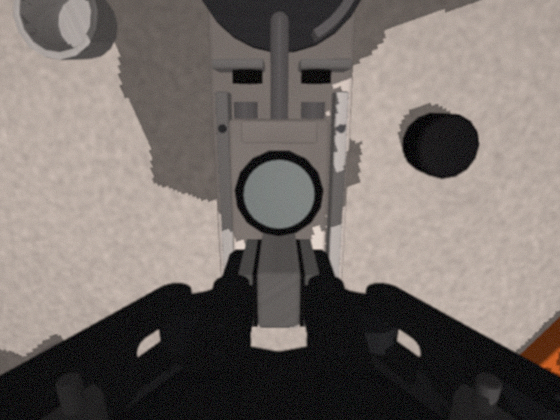

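View pics/sc4.png

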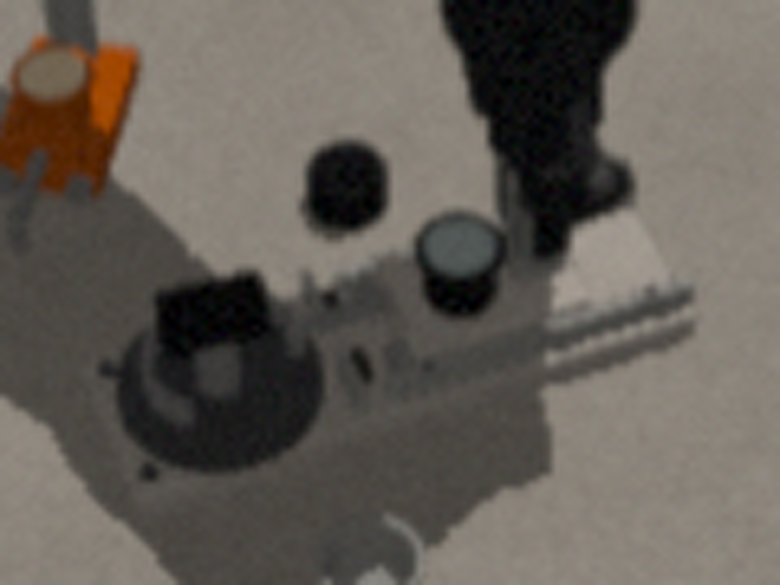

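Emit:
servo_tool:
  motion:
    - [[-0.5,-1.4,0],0,10]
    - [[-1.0,-2.8,0],0,10]
    - [[-1.5,-4.2,0],0,10]
    - [[-2.0,-5.6,0],0,10]
    - [[-2.0,-5.6,0],0,10]

```text
t: 5.53
tcp_pos: [0.6123, 0.0128, 0.0554]
ee_rot: [0.579, -0.407, 0.578, 0.406]
wrist_force: [0.9, 0.8, 7.2]
grip_width: 0.186
```

```bash
python3 - <<'E'
from h import *
st(); avg(4); look("wrist","w5",(180,0,380,280),3); st()
E
```

```text
t 5.53 tcp [612.3  12.8  55.4] jaw 160.22 q6 -69.0 F [0.93 0.78 7.2 ] M [ 0.312  0.054 -0.017] w 15.9
avg F [0.22 1.5  6.97] Fdock x,y 1.49 0.3 se [0.21 0.21 0.32] M [0.332 0.072 0.01 ] se [0.013 0.016 0.016] P [612.27  12.82  55.4 ]
t 5.78 tcp [612.3  12.8  55.4] jaw 160.22 q6 -69.0 F [-0.42  1.44  7.19] M [0.31  0.091 0.053] w 15.7
```

View pics/w5.png

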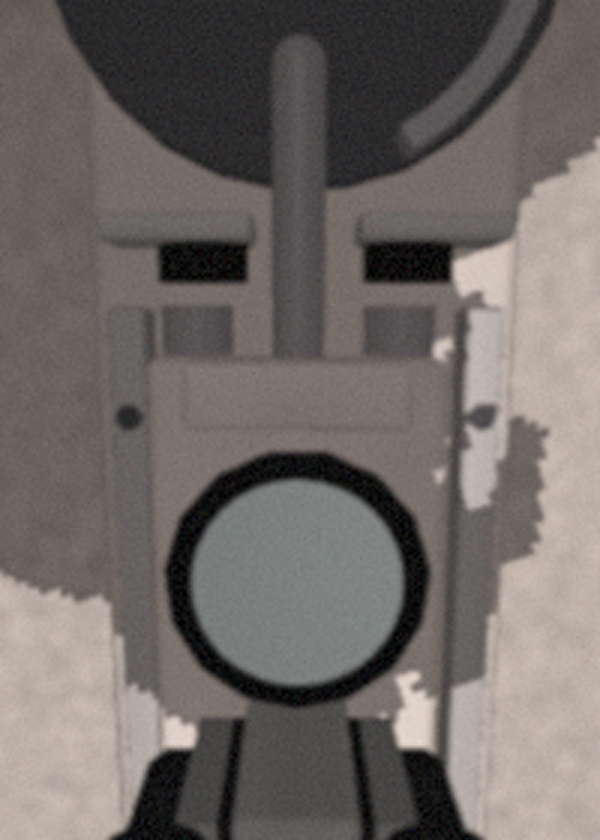

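Emit:
servo_tool:
  motion:
    - [[-0.3,-0.9,0],0,10]
    - [[-0.7,-1.9,0],0,10]
    - [[-1.0,-2.8,0],0,10]
    - [[-1.0,-2.8,0],0,10]
    - [[-1.0,-2.8,0],0,10]

```text
t: 6.2
tcp_pos: [0.6113, 0.0101, 0.0554]
ee_rot: [0.579, -0.407, 0.578, 0.406]
wrist_force: [0.2, 2.4, 7.0]
grip_width: 0.184
```

```bash
python3 - <<'E'
from h import *
st(); avg(4); look("wrist","w6",(180,0,380,280),3); st()
E
```

```text
t 6.2 tcp [611.3  10.1  55.4] jaw 160.22 q6 -69.3 F [0.24 2.38 7.04] M [0.415 0.073 0.015] w 15.7
avg F [0.47 2.83 7.24] Fdock x,y 2.82 0.51 se [0.08 0.19 0.37] M [0.41  0.05  0.012] se [0.009 0.014 0.012] P [611.3   10.15  55.4 ]
t 6.45 tcp [611.3  10.1  55.4] jaw 160.23 q6 -69.3 F [0.06 2.45 6.32] M [0.415 0.025 0.048] w 15.9
```

View pics/w6.png

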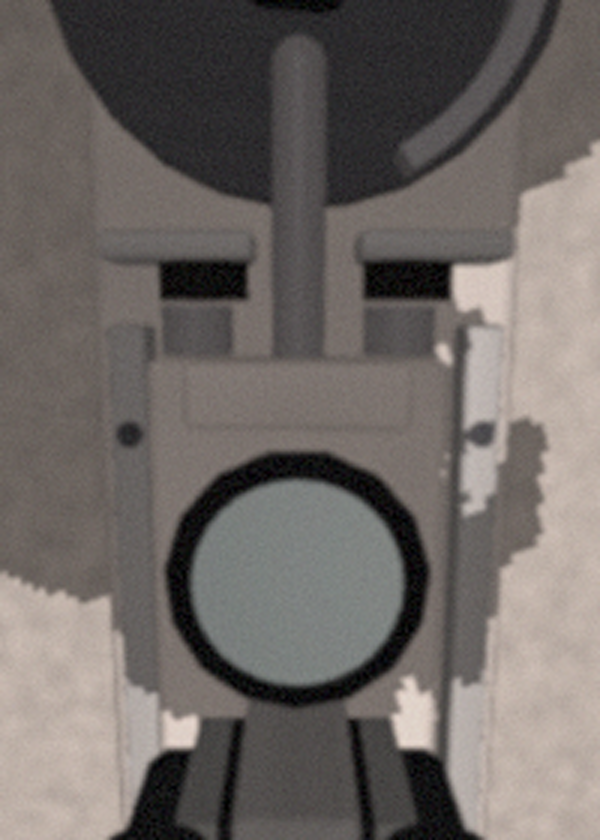

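```bash
python3 - <<'E'
from h import *
c=dict(np.load("pics/w6_c.npz"))
u=np.array([np.cos(np.radians(70.3)),np.sin(np.radians(70.3))]); cam=np.array([565,-112.])
for n,p,z in [("rod tip edge",(299,34),.042),("disc edge",(299,204),.026),("disc edge29",(299,204),.022),("buffer face",(204,299),.026),("wall end hook",(415,160),.040)]:
    X=onz(c,(180+(p[0]-1)/3,(p[1]-1)/3),z)[:2]*1000; print(n,X.round(1),"dock x,y",((X-cam)@u).round(1),((X-cam)@[-u[1],u[0]]).round(1))
E
```

```text
rod tip edge [573.7 -92.7] dock x,y 21.2 -1.7
disc edge [581.  -72.4] dock x,y 42.7 -1.7
disc edge29 [580.9 -72.8] dock x,y 42.3 -1.7
buffer face [601.1 -63.6] dock x,y 57.8 -17.7
wall end hook [563.1 -71. ] dock x,y 38.0 15.6
```

The pin centre comes out about 25 mm from the cam axis (under 33, so inside the mouth). The studs stand about 1.6 mm short of the buffers, and the buffer face reads 57.8 mm against the given 58. Now I'll release the fin and rise.

Emit:
servo_tool:
  motion:
    - [[0,0,0],0,45]
    - [[0,0,0],0,45]
    - [[0,0,0],0,45]
    - [[0,0,15],0,45]
    - [[0,0,45],0,45]

```text
t: 6.87
tcp_pos: [0.6082, 0.0099, 0.0951]
ee_rot: [0.576, -0.405, 0.581, 0.408]
wrist_force: [0.3, -0.6, -0.8]
grip_width: 0.525
```

Emit:
servo_tool:
  motion:
    - [[0,0,41],0,45]
    - [[-15,-42,75],0,45]
    - [[-28,-78,90],0,45]
    - [[-28,-78,90],0,45]
    - [[-28,-78,90],0,45]

```text
t: 7.28
tcp_pos: [0.5823, -0.0705, 0.1909]
ee_rot: [0.58, -0.407, 0.578, 0.405]
wrist_force: [1.3, 0.1, 0.1]
grip_width: 0.528
```

```bash
python3 - <<'E'
from h import *
st(); ctrl.snapshot("side"); ctrl.snapshot("side"); avg(6); look("wrist","w7"); st()
a=np.load("pics/w7_raw.npy"); cv2.imwrite("pics/w7a.png",cv2.resize(a[0:240,170:390],None,fx=3,fy=2.5,interpolation=cv2.INTER_CUBIC))
E
```

```text
t 7.28 tcp [582.3 -70.5 190.9] jaw 160.04 q6 -76.9 F [1.33 0.1  0.11] M [-0.01  -0.003  0.029] w 45.1
avg F [-0.26 -0.22 -0.03] Fdock x,y -0.29 0.17 se [0.14 0.11 0.2 ] M [ 0.002 -0.002 -0.003] se [0.009 0.009 0.008] P [582.35 -67.11 187.52]
t 7.73 tcp [582.5 -67.2 188. ] jaw 160.28 q6 -76.9 F [-1.39 -0.98  0.68] M [-0.036 -0.032  0.027] w 45.0
```

View pics/w7.png

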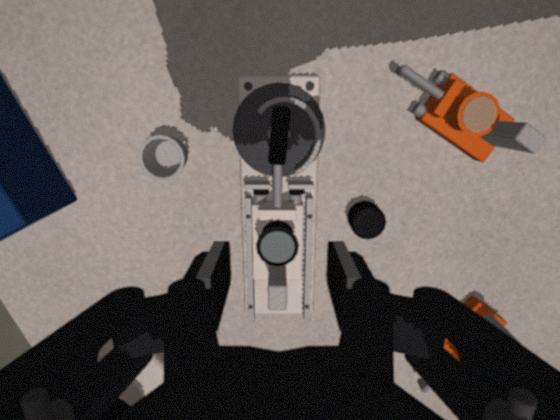

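```bash
python3 - <<'E'
from h import *
a=np.load("pics/w7_raw.npy"); cv2.imwrite("pics/w7a.png",cv2.resize(a[65:195,220:340],None,fx=4.6,fy=4.6,interpolation=cv2.INTER_CUBIC))
E
```

```text
(no output)
```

View pics/w7a.png

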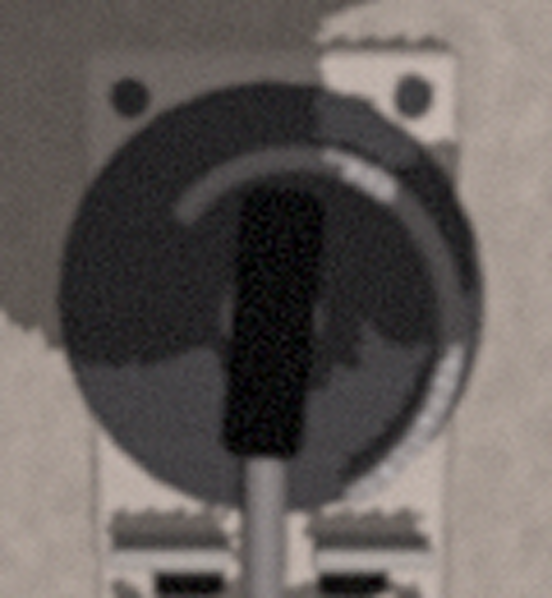

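```bash
python3 - <<'E'
from h import *
c=dict(np.load("pics/w7_c.npz")); A=lambda x,y:(220+x/4.6-.4,65+y/4.6-.4)
print("cam C",-c["R"].T@c["t"])
b=np.array([onz(c,A(*p),.082) for p in [(243,192),(323,188),(302,457),(223,452)]])*1000
print(b.round(1),b.mean(0)); d=(b[3]-b[0]+b[2]-b[1])/2; print("len",np.linalg.norm(d),"yaw",np.degrees(np.arctan2(d[1],d[0])))
X,uv=cloud(c,np.load("pics/w7.npy"),(220,65,340,195)); m=(X[:,2]>.077)&(X[:,2]<.087); x=X[m]*1000; print("cloud",m.sum(),x.mean(0)); 
q=cv2.minAreaRect(x[:,:2].astype(np.float32)); print(q)
U,S,V=np.linalg.svd(x[:,:2]-x[:,:2].mean(0),full_matrices=False); print("pca yaw",np.degrees(np.arctan2(V[0,1],V[0,0])),S/np.sqrt(len(x))*np.sqrt(12))
E4=[onz(c,A(*p),.025)[:2]*1000 for p in [(60,300),(483,300),(272,84),(272,512)]]; print("disc",np.round(E4,1),(E4[0]+E4[1])/2,(E4[2]+E4[3])/2)
sc=[onz(c,A(*p),.016)[:2]*1000 for p in [(130,98),(412,98)]]; print("plate screws",sc)
E
```

```text
cam C [ 0.55925107 -0.13148848  0.33053247]
[[ 562.7 -134.2   82. ]
 [ 550.5 -130.5   82. ]
 [ 568.   -90.9   82. ]
 [ 580.1  -96.1   82. ]] [ 565.3221683  -112.92932996   82.        ]
len 42.54727387926921 yaw 65.83114690188756
cloud 1060 [ 565.29614039 -112.81025728   81.61882279]
((565.5009155273438, -112.27656555175781), (43.23094940185547, 14.035320281982422), 65.1388931274414)
pca yaw 65.01940392931061 [42.39004779 13.73382671]
disc [[ 604.8 -127.6]
 [ 525.6  -99.2]
 [ 551.4 -151.9]
 [ 579.6  -72.9]] [ 565.231418   -113.41706959] [ 565.49228186 -112.40240268]
plate screws [array([ 578.52111649, -159.52839986]), array([ 525.86124768, -140.65893676])]
```

Emit:
servo_tool:
  motion:
    - [[-17,-45.4,-20],-5,26]
    - [[-17,-45.4,-60],-5,26]
    - [[-17,-45.4,-70],-5,26]
    - [[-17,-45.4,-70],-5,26]
    - [[-17,-45.4,-70],-5,26]

```text
t: 8.15
tcp_pos: [0.5651, -0.113, 0.1184]
ee_rot: [0.595, -0.381, 0.596, 0.381]
wrist_force: [-0.0, 0.8, 1.4]
grip_width: 0.302
```

```bash
python3 - <<'E'
from h import *
ctrl.snapshot("side"); ctrl.snapshot("side");ctrl.snapshot("side");st(); look("wrist","w8"); look("scene","sc8",(205,165,335,285),6)
E
```

```text
t 8.3 tcp [ 566.5 -113.   120.6] jaw 155.27 q6 -76.5 F [0.73 0.1  0.86] M [-0.038 -0.009  0.029] w 25.8
```

View pics/w8.png

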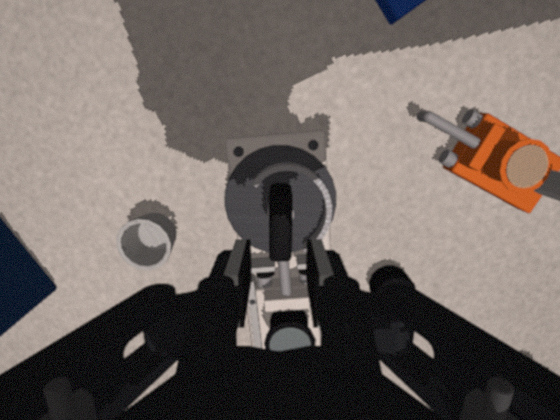

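View pics/sc8.png

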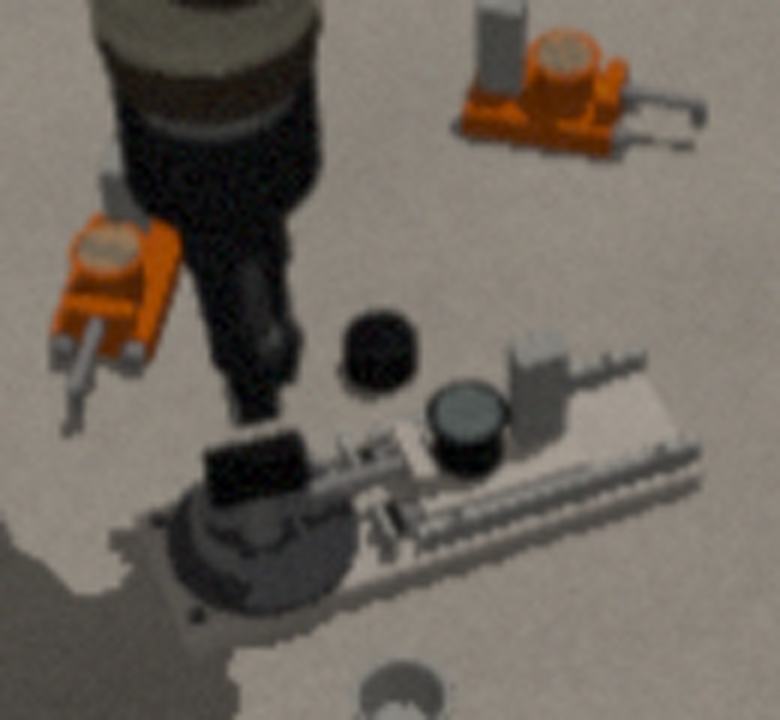

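Emit:
servo_tool:
  motion:
    - [[-1,0.3,-25],0,26]
    - [[-1,0.3,-50],0,26]
    - [[-1,0.3,-66],0,26]
    - [[-1,0.3,-66],0,26]
    - [[-1,0.3,-66],0,26]

```text
t: 8.82
tcp_pos: [0.5644, -0.1127, 0.053]
ee_rot: [0.595, -0.381, 0.596, 0.381]
wrist_force: [0.4, 0.3, 0.6]
grip_width: 0.305
```

```bash
python3 - <<'E'
from h import *
ctrl.snapshot("side"); ctrl.snapshot("side");st(); look("wrist","w9",(180,120,380,330),3); st()
E
```

```text
t 8.92 tcp [ 565.4 -113.    54.5] jaw 155.23 q6 -76.5 F [-0.46 -0.3   0.78] M [ 0.04  -0.013 -0.047] w 26.0
t 8.97 tcp [ 565.5 -113.1   54.6] jaw 155.23 q6 -76.5 F [ 0.32 -0.21  0.24] M [-0.001 -0.033 -0.089] w 26.3
```

View pics/w9.png

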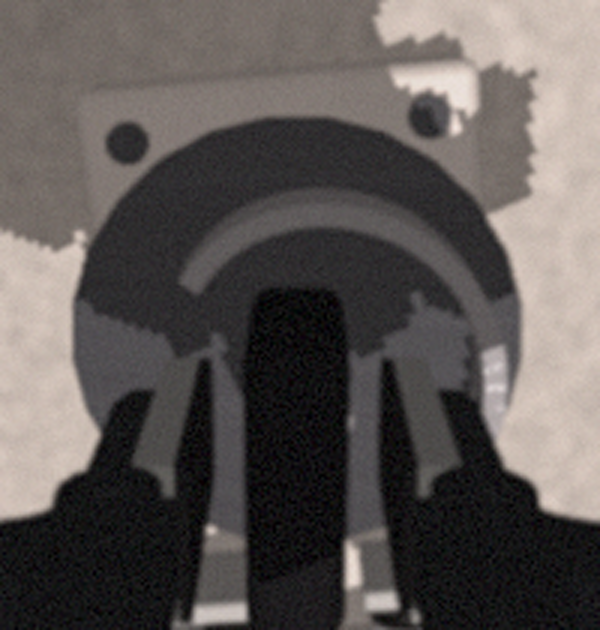

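The bar stands centred and aligned between the pads, so I'll close on it.

Emit:
servo_tool:
  motion:
    - [[0,0,0],0,8]
    - [[0,0,0],0,8]
    - [[0,0,0],0,8]
    - [[0,0,0],0,8]
  force: 25

```text
t: 9.3
tcp_pos: [0.5654, -0.1131, 0.0543]
ee_rot: [0.596, -0.382, 0.595, 0.38]
wrist_force: [-0.4, 1.0, 6.2]
grip_width: 0.158
```

```bash
python3 - <<'E'
from h import *
st(); avg(8)
E
```

```text
t 9.3 tcp [ 565.4 -113.1   54.3] jaw 155.23 q6 -76.5 F [-0.42  0.96  6.23] M [0.09  0.13  0.038] w 13.5
avg F [0.05 0.17 6.71] Fdock x,y 0.18 0.01 se [0.15 0.1  0.12] M [0.084 0.139 0.01 ] se [0.011 0.011 0.011] P [ 565.38 -113.12   54.37]
```

Emit:
servo_tool:
  motion:
    - [[0,0,0],-6,8]
    - [[0,0,0],-13,8]
    - [[0,0,0],-20,8]
    - [[0,0,0],-27,8]
    - [[0,0,0],-34,8]

```text
t: 10.12
tcp_pos: [0.5649, -0.1127, 0.0544]
ee_rot: [0.682, -0.188, 0.681, 0.188]
wrist_force: [-4.0, 3.0, 8.7]
grip_width: 0.158
```

```bash
python3 - <<'E'
from h import *
st(); avg(4); look("wrist","w10"); st()
E
```

```text
t 10.12 tcp [ 564.9 -112.7   54.4] jaw 120.89 q6 -42.2 F [-4.04  2.95  8.69] M [0.546 0.659 0.07 ] w 13.5
avg F [-2.71  2.52  8.76] Fdock x,y 1.46 3.4 se [0.37 0.21 0.45] M [ 0.455  0.601 -0.047] se [0.013 0.007 0.009] P [ 564.89 -112.69   54.35]
t 10.37 tcp [ 564.9 -112.7   54.3] jaw 121.24 q6 -42.5 F [-3.05  2.45  7.59] M [ 0.452  0.638 -0.054] w 13.4
```

View pics/w10.png

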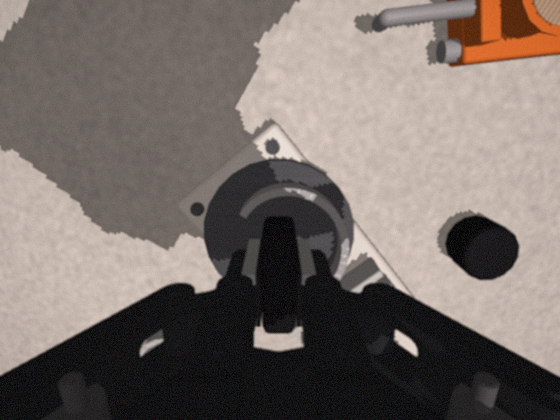

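Emit:
servo_tool:
  motion:
    - [[-0.4,0.4,0],-7,8]
    - [[-0.4,0.4,0],-14,8]
    - [[-0.4,0.4,0],-21,8]
    - [[-0.4,0.4,0],-28,8]
    - [[-0.4,0.4,0],-34,8]

```text
t: 10.78
tcp_pos: [0.5647, -0.1121, 0.0543]
ee_rot: [0.708, 0.019, 0.706, -0.019]
wrist_force: [-0.4, 5.1, 6.9]
grip_width: 0.16
```

```bash
python3 - <<'E'
from h import *
st(); avg(6); st(); look("scene","sc11",(205,165,335,285),6)
E
```

```text
t 10.78 tcp [ 564.7 -112.1   54.3] jaw 86.9 q6 -8.2 F [-0.37  5.14  6.94] M [0.741 0.37  0.056] w 13.7
avg F [-1.59  3.43  7.71] Fdock x,y 2.7 2.66 se [0.19 0.16 0.17] M [ 0.655  0.407 -0.024] se [0.006 0.009 0.008] P [ 564.72 -112.08   54.36]
t 11.08 tcp [ 564.7 -112.1   54.4] jaw 87.25 q6 -8.5 F [-2.04  4.08  7.16] M [0.677 0.44  0.015] w 13.5
```

View pics/sc11.png

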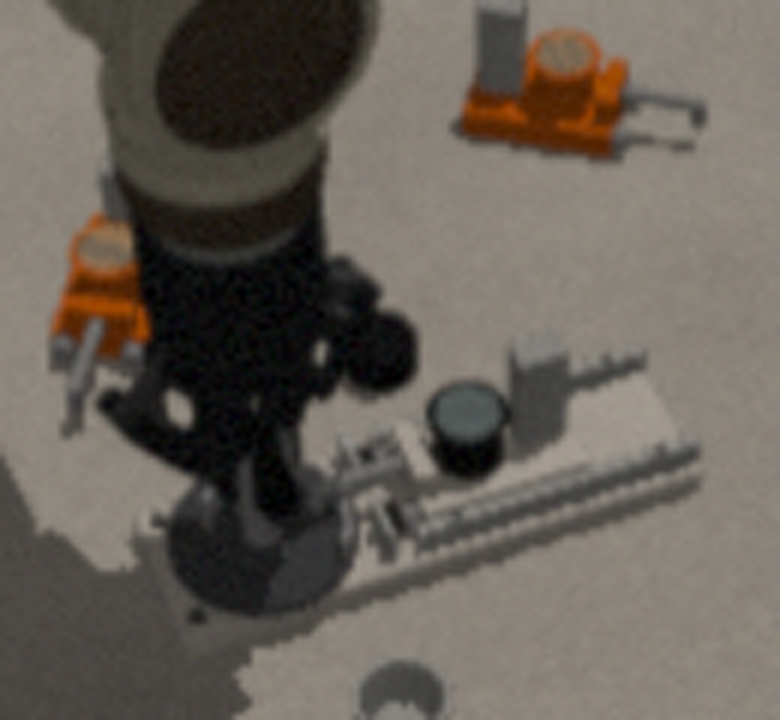

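Emit:
servo_tool:
  motion:
    - [[-0.2,0.5,0],-6,8]
    - [[-0.2,0.5,0],-12,8]
    - [[-0.2,0.5,0],-18,8]
    - [[-0.2,0.5,0],-24,8]
    - [[-0.2,0.5,0],-28,8]

```text
t: 11.55
tcp_pos: [0.5649, -0.1116, 0.0544]
ee_rot: [0.682, 0.19, 0.68, -0.189]
wrist_force: [0.6, 3.5, 6.4]
grip_width: 0.153
```

```bash
python3 - <<'E'
from h import *
st(); avg(8); st()
E
```

```text
t 11.55 tcp [ 564.9 -111.6   54.4] jaw 58.94 q6 19.9 F [0.62 3.47 6.42] M [0.73  0.066 0.042] w 13.1
avg F [0.49 4.22 6.38] Fdock x,y 4.14 0.96 se [0.16 0.11 0.12] M [ 0.662  0.088 -0.012] se [0.008 0.009 0.005] P [ 564.86 -111.57   54.36]
t 11.95 tcp [ 564.9 -111.6   54.4] jaw 59.26 q6 19.5 F [1.38 4.03 6.38] M [ 0.683  0.087 -0.027] w 13.4
```

Emit:
servo_tool:
  motion:
    - [[0,0.4,0],-4,8]
    - [[0,0.4,0],-8,8]
    - [[0,0.4,0],-12,8]
    - [[0,0.4,0],-16,8]

```text
t: 12.28
tcp_pos: [0.5651, -0.1113, 0.0544]
ee_rot: [0.65, 0.282, 0.648, -0.281]
wrist_force: [2.0, 3.3, 5.5]
grip_width: 0.16
```

```bash
python3 - <<'E'
from h import *
st(); avg(8); st()
E
```

```text
t 12.28 tcp [ 565.1 -111.3   54.4] jaw 43.06 q6 35.8 F [2.04 3.31 5.49] M [ 0.568 -0.103  0.006] w 13.7
avg F [1.63 3.2  5.85] Fdock x,y 3.56 -0.46 se [0.2 0.2 0.2] M [ 0.511 -0.08  -0.025] se [0.011 0.008 0.01 ] P [ 565.04 -111.31   54.37]
t 12.68 tcp [ 565.  -111.3   54.4] jaw 43.25 q6 35.6 F [1.3  3.39 6.12] M [ 0.522 -0.064  0.011] w 13.5
```

Emit:
servo_tool:
  motion:
    - [[0.2,0.3,0],-3,8]
    - [[0.2,0.3,0],-6,8]
    - [[0.2,0.3,0],-9,8]
    - [[0.2,0.3,0],-12,8]

```text
t: 13.02
tcp_pos: [0.5652, -0.1112, 0.0544]
ee_rot: [0.617, 0.348, 0.615, -0.347]
wrist_force: [0.9, 2.8, 5.8]
grip_width: 0.16
```

```bash
python3 - <<'E'
from h import *
st(); avg(8); st(); look("side","s14",(200,120,320,250),4.5); look("wrist","w14")
E
```

```text
t 13.02 tcp [ 565.2 -111.2   54.4] jaw 31.1 q6 47.8 F [0.92 2.77 5.76] M [ 0.339 -0.113  0.018] w 13.6
avg F [1.42 2.11 5.77] Fdock x,y 2.46 -0.63 se [0.1  0.1  0.11] M [ 0.373 -0.04  -0.032] se [0.008 0.009 0.013] P [ 565.22 -111.16   54.37]
t 13.42 tcp [ 565.2 -111.2   54.3] jaw 31.24 q6 47.6 F [1.25 1.77 5.37] M [ 0.342 -0.011 -0.115] w 13.8
```

View pics/s14.png

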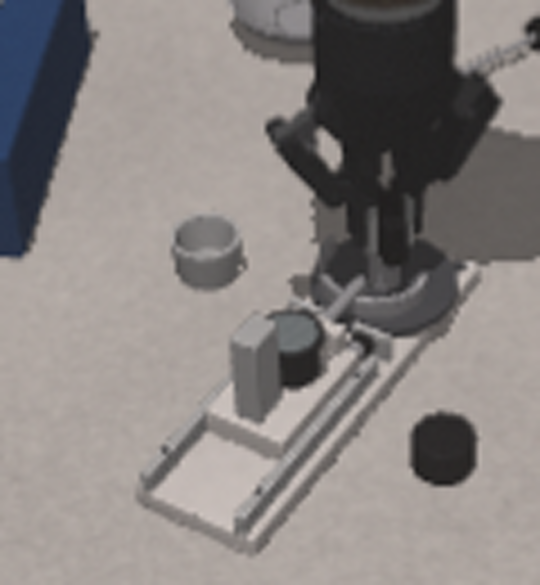

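View pics/w14.png

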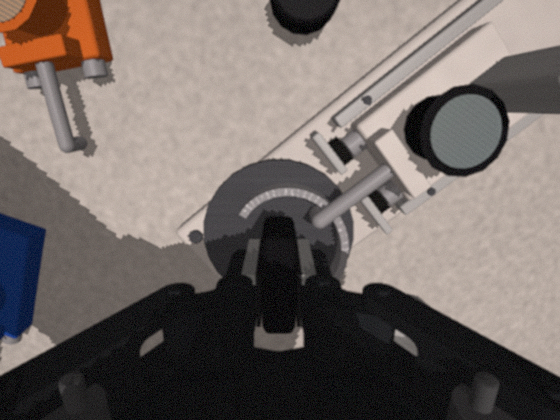

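```bash
python3 - <<'E'
from h import *
a=np.load("pics/w14_raw.npy"); cv2.imwrite("pics/w14a.png",cv2.resize(a[110:250,220:420],None,fx=4,fy=4,interpolation=cv2.INTER_CUBIC))
E
```

```text
(no output)
```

View pics/w14a.png

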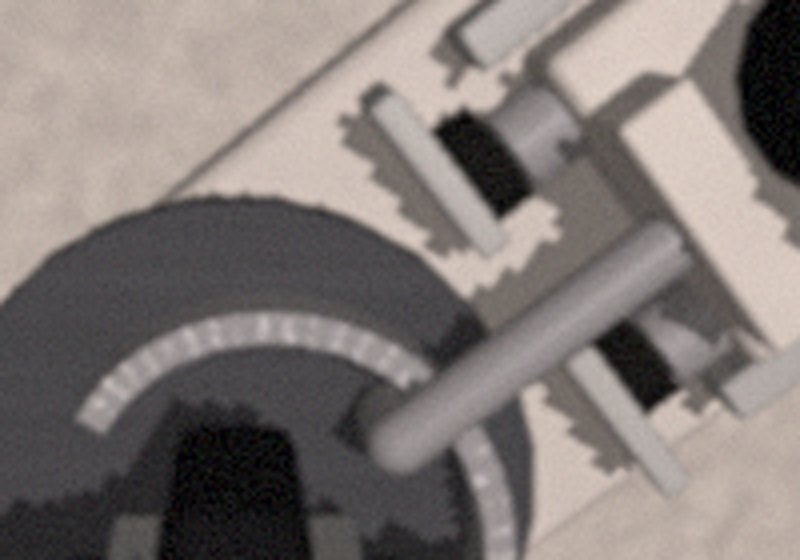

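Studs (crop 545,120 and 675,340) now stand nearly on the buffers, and the pin is behind the spiral wall. I'll go on in small steps.

Emit:
servo_tool:
  motion:
    - [[0.1,0.2,0],-2,8]
    - [[0.1,0.2,0],-4,8]
    - [[0.1,0.2,0],-6,8]
    - [[0.1,0.2,0],-8,8]

```text
t: 13.85
tcp_pos: [0.5654, -0.1111, 0.0544]
ee_rot: [0.591, 0.39, 0.589, -0.389]
wrist_force: [2.1, 1.6, 5.9]
grip_width: 0.159
```

```bash
python3 - <<'E'
from h import *
st(); avg(8); st(); 
E
```

```text
t 13.85 tcp [ 565.4 -111.1   54.4] jaw 23.14 q6 55.7 F [2.07 1.57 5.91] M [ 0.243 -0.155  0.038] w 13.6
avg F [2.07 1.66 5.44] Fdock x,y 2.26 -1.39 se [0.12 0.18 0.22] M [ 0.251 -0.064 -0.023] se [0.007 0.011 0.013] P [ 565.36 -111.08   54.37]
t 14.25 tcp [ 565.4 -111.1   54.4] jaw 23.23 q6 55.6 F [2.17 1.62 4.54] M [ 0.237 -0.101 -0.061] w 13.8
```

Emit:
servo_tool:
  motion:
    - [[0.2,0.1,0],-2.5,8]
    - [[0.2,0.1,0],-5,8]
    - [[0.2,0.1,0],-7.5,8]
    - [[0.2,0.1,0],-10,8]

```text
t: 14.58
tcp_pos: [0.5656, -0.111, 0.0544]
ee_rot: [0.555, 0.44, 0.553, -0.439]
wrist_force: [1.9, 1.4, 6.0]
grip_width: 0.161
```

```bash
python3 - <<'E'
from h import *
st(); avg(8); st(); look("wrist","w15"); a=np.load("pics/w15_raw.npy"); cv2.imwrite("pics/w15a.png",cv2.resize(a[110:270,220:420],None,fx=4,fy=3.7,interpolation=cv2.INTER_CUBIC))
E
```

```text
t 14.58 tcp [ 565.6 -111.    54.4] jaw 13.12 q6 65.8 F [1.88 1.44 6.04] M [ 0.202 -0.111  0.103] w 13.8
avg F [1.96 1.38 5.99] Fdock x,y 1.96 -1.38 se [0.21 0.23 0.17] M [ 0.238 -0.083 -0.042] se [0.01  0.011 0.014] P [ 565.55 -111.     54.37]
t 14.98 tcp [ 565.5 -111.    54.3] jaw 13.23 q6 65.6 F [1.7  1.48 5.34] M [ 0.237 -0.089 -0.039] w 13.7
```

View pics/w15a.png

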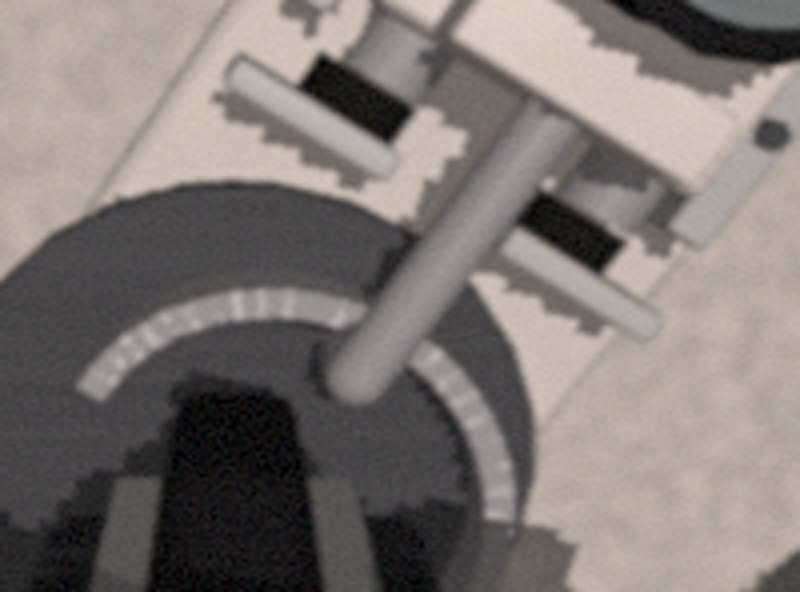

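```bash
cat >> h.py <<'E'
def track(a,b,box):
    u0,v0,u1,v1=box
    A=cv2.cvtColor(a,cv2.COLOR_BGR2GRAY).astype(np.float32); B=cv2.cvtColor(b,cv2.COLOR_BGR2GRAY).astype(np.float32)
    T=A[v0:v1,u0:u1]; W=np.eye(2,3,dtype=np.float32)
    S=B[v0:v1,u0:u1]
    cc,W=cv2.findTransformECC(T,S,W,cv2.MOTION_TRANSLATION,(3,200,1e-6),None,3)
    return W[:,2].round(2),round(cc,4)
E
python3 - <<'E'
from h import *
look("side","s15",(200,120,320,250),4.5)
a=np.load("pics/s14_raw.npy"); b=np.load("pics/s15_raw.npy")
# fin in s14 crop: (230..280,310..420)/4.5 + (200,120)
for bx in [(249,188,274,216),(246,186,290,222),(295,208,312,228)]: print(bx,track(a,b,bx))
c=ctrl.calibration("side"); u=np.array([np.cos(np.radians(70.3)),np.sin(np.radians(70.3)),0])
p=np.array([.609,.005,.08]); print("px per mm along -x", proj(c,p-u*.001)-proj(c,p))
E
```

```text
(249, 188, 274, 216) (array([ 0.19, -0.13], dtype=float32), 0.9819)
(246, 186, 290, 222) (array([ 0.1 , -0.08], dtype=float32), 0.9912)
(295, 208, 312, 228) (array([ 0.01, -0.  ], dtype=float32), 1.0)
px per mm along -x [[ 0.2284587  -0.25407126]]
```

Emit:
servo_tool:
  motion:
    - [[0,0,0],-0.7,8]
    - [[0,0,0],-1.4,8]
    - [[0,0,0],-2.1,8]
    - [[0,0,0],-2.8,8]
    - [[0,0,0],-3.5,8]

```text
t: 15.5
tcp_pos: [0.5656, -0.111, 0.0544]
ee_rot: [0.541, 0.457, 0.54, -0.455]
wrist_force: [1.8, 2.4, 6.9]
grip_width: 0.156
```

```bash
python3 - <<'E'
from h import *
st(); 
for i in range(6): ctrl.snapshot("side"); st()
E
```

```text
t 15.5 tcp [ 565.6 -111.    54.4] jaw 9.71 q6 69.2 F [1.8  2.42 6.94] M [ 0.233 -0.111 -0.005] w 13.3
t 15.55 tcp [ 565.6 -111.    54.4] jaw 9.66 q6 69.2 F [2.14 1.69 5.85] M [ 0.242 -0.153  0.048] w 13.6
t 15.6 tcp [ 565.6 -111.    54.4] jaw 9.71 q6 69.2 F [2.01 1.77 5.28] M [ 0.228 -0.104 -0.054] w 13.6
t 15.65 tcp [ 565.6 -111.    54.4] jaw 9.73 q6 69.2 F [1.99 1.62 6.37] M [ 0.253 -0.084 -0.007] w 13.2
t 15.7 tcp [ 565.6 -111.    54.4] jaw 9.74 q6 69.1 F [1.78 1.55 5.64] M [ 0.282 -0.166 -0.002] w 13.2
t 15.75 tcp [ 565.6 -111.    54.4] jaw 9.74 q6 69.1 F [3.21 1.83 5.82] M [ 0.245 -0.061 -0.042] w 13.6
t 15.8 tcp [ 565.6 -111.    54.3] jaw 9.74 q6 69.1 F [2.02 1.52 6.06] M [ 0.246 -0.126 -0.032] w 13.5
```

Emit:
servo_tool:
  motion:
    - [[0,0,0],-1,8]
    - [[0,0,0],-2,8]
    - [[0,0,0],-3,8]
    - [[0,0,0],-4,8]
    - [[0,0,0],-5,8]

```text
t: 16.22
tcp_pos: [0.5657, -0.1109, 0.0544]
ee_rot: [0.521, 0.48, 0.519, -0.478]
wrist_force: [1.8, 1.0, 4.9]
grip_width: 0.158
```

```bash
cat >> h.py <<'E'
def feel(name,n=6):
    s=st(); M=[s['moment'][2]]
    for i in range(n): ctrl.snapshot("side"); M.append(ctrl.sense()['moment'][2])
    print("Mz",np.round(M,3),"mean",np.mean(M).round(3)); st()
    look("side",name); look("scene","x"+name); look("wrist","w"+name)
    a=np.load("pics/s14_raw.npy"); b=np.load(f"pics/{name}_raw.npy")
    for bx in [(249,188,274,216),(246,186,290,222)]: print(track(a,b,bx))
E
python3 - <<'E'
from h import *
feel("s16")
E
```

```text
t 16.22 tcp [ 565.7 -110.9   54.4] jaw 4.7 q6 74.2 F [1.76 0.98 4.91] M [ 0.308 -0.166  0.149] w 13.5
Mz [ 0.149  0.046 -0.01  -0.006  0.098  0.106  0.032] mean 0.059
t 16.52 tcp [ 565.7 -110.9   54.4] jaw 4.74 q6 74.1 F [3.04 1.65 5.63] M [ 0.237 -0.232  0.032] w 13.7
(array([ 0.44, -0.19], dtype=float32), 0.945)
(array([ 0.24, -0.15], dtype=float32), 0.9747)
```

Emit:
servo_tool:
  motion:
    - [[0,0,0],-0.8,8]
    - [[0,0,0],-1.6,8]
    - [[0,0,0],-2.4,8]
    - [[0,0,0],-3.2,8]
    - [[0,0,0],-4,8]

```text
t: 17.08
tcp_pos: [0.5658, -0.1109, 0.0544]
ee_rot: [0.504, 0.498, 0.502, -0.496]
wrist_force: [3.3, 2.7, 5.7]
grip_width: 0.16
```

```bash
python3 - <<'E'
from h import *
feel("s17",8)
E
```

```text
t 17.08 tcp [ 565.8 -110.9   54.4] jaw 0.72 q6 78.2 F [3.26 2.67 5.67] M [ 0.284 -0.25   0.19 ] w 13.6
Mz [ 0.19   0.12   0.015 -0.011  0.044  0.049  0.11   0.064  0.073] mean 0.073
t 17.48 tcp [ 565.8 -110.9   54.3] jaw 0.75 q6 78.1 F [3.26 1.02 5.6 ] M [ 0.318 -0.263  0.073] w 13.4
(array([ 0.45, -0.23], dtype=float32), 0.9355)
(array([ 0.25, -0.19], dtype=float32), 0.9683)
```

Emit:
servo_tool:
  motion:
    - [[0,0,0],-0.8,8]
    - [[0,0,0],-1.6,8]
    - [[0,0,0],-2.4,8]
    - [[0,0,0],-3.2,8]
    - [[0,0,0],-4,8]

```text
t: 18.05
tcp_pos: [0.5659, -0.1109, 0.0544]
ee_rot: [0.486, 0.515, 0.485, -0.513]
wrist_force: [4.0, 1.4, 4.8]
grip_width: 0.16
```

```bash
python3 - <<'E'
from h import *
feel("s18",10)
a=np.load("pics/ws18_raw.npy"); cv2.imwrite("pics/w18a.png",cv2.resize(a[90:270,200:400],None,fx=4,fy=3.3,interpolation=cv2.INTER_CUBIC))
E
```

```text
t 18.05 tcp [ 565.9 -110.9   54.4] jaw -3.28 q6 82.2 F [3.97 1.41 4.8 ] M [ 0.308 -0.398  0.269] w 13.6
Mz [0.269 0.153 0.137 0.1   0.105 0.087 0.124 0.092 0.106 0.111 0.15 ] mean 0.131
t 18.55 tcp [ 565.9 -110.9   54.4] jaw -3.25 q6 82.1 F [3.61 1.66 4.7 ] M [ 0.271 -0.35   0.15 ] w 13.5
(array([ 0.5 , -0.29], dtype=float32), 0.9765)
(array([ 0.33, -0.25], dtype=float32), 0.961)
```

View pics/w18a.png

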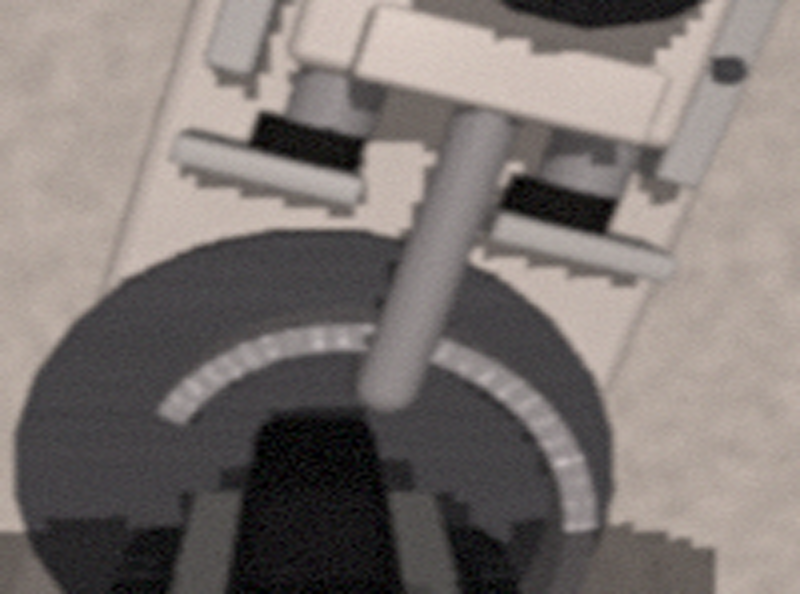

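Emit:
servo_tool:
  motion:
    - [[0,0,0],-0.8,8]
    - [[0,0,0],-1.6,8]
    - [[0,0,0],-2.4,8]
    - [[0,0,0],-3.2,8]
    - [[0,0,0],-4,8]

```text
t: 19.12
tcp_pos: [0.5659, -0.1109, 0.0543]
ee_rot: [0.468, 0.532, 0.466, -0.53]
wrist_force: [3.7, 2.5, 4.6]
grip_width: 0.16
```

```bash
python3 - <<'E'
from h import *
feel("s19",12)
E
```

```text
t 19.12 tcp [ 565.9 -110.9   54.3] jaw -7.28 q6 86.2 F [3.65 2.45 4.59] M [ 0.279 -0.471  0.249] w 13.6
Mz [0.249 0.166 0.198 0.117 0.071 0.172 0.135 0.1   0.182 0.16  0.1   0.089
 0.101] mean 0.142
t 19.72 tcp [ 566.  -110.9   54.4] jaw -7.25 q6 86.1 F [4.2  2.64 4.71] M [ 0.298 -0.475  0.101] w 13.4
(array([ 0.5 , -0.38], dtype=float32), 0.9636)
(array([ 0.32, -0.31], dtype=float32), 0.9469)
```

Emit:
servo_tool:
  motion:
    - [[0,0,0],-0.7,8]
    - [[0,0,0],-1.4,8]
    - [[0,0,0],-2.1,8]
    - [[0,0,0],-2.8,8]
    - [[0,0,0],-3.5,8]

```text
t: 20.28
tcp_pos: [0.566, -0.1109, 0.0544]
ee_rot: [0.452, 0.546, 0.45, -0.544]
wrist_force: [4.9, 2.2, 5.3]
grip_width: 0.16
```

```bash
python3 - <<'E'
from h import *
feel("s20",12)
E
```

```text
t 20.28 tcp [ 566.  -110.9   54.4] jaw -10.77 q6 89.7 F [4.87 2.23 5.28] M [ 0.314 -0.547  0.324] w 13.7
Mz [0.324 0.19  0.145 0.189 0.183 0.136 0.17  0.121 0.209 0.18  0.161 0.088
 0.131] mean 0.171
t 20.88 tcp [ 566.  -110.9   54.4] jaw -10.75 q6 89.6 F [5.36 1.87 5.63] M [ 0.342 -0.573  0.131] w 13.5
(array([ 0.51, -0.42], dtype=float32), 0.9593)
(array([ 0.36, -0.35], dtype=float32), 0.9421)
```

Held torque is about 0.16 N m, which is around 19 N. That is firm, so I stop here, release and rise.

Emit:
servo_tool:
  motion:
    - [[0,0,0],0,28]
    - [[0,0,0],0,28]
    - [[0,0,0],0,28]
    - [[0,0,20],0,28]
    - [[0,0,60],0,28]

```text
t: 21.45
tcp_pos: [0.5615, -0.1106, 0.1082]
ee_rot: [-0.448, -0.543, -0.453, 0.547]
wrist_force: [1.1, 0.0, -0.1]
grip_width: 0.327
```

Emit:
servo_tool:
  motion:
    - [[0,0,41],0,28]
    - [[0,0,80],0,28]
    - [[0,0,80],0,28]
    - [[0,0,80],0,28]

```text
t: 21.78
tcp_pos: [0.5653, -0.1114, 0.1952]
ee_rot: [0.452, 0.546, 0.45, -0.544]
wrist_force: [0.1, 0.4, 0.6]
grip_width: 0.327
```

```bash
python3 - <<'E'
from h import *
for i in range(4): ctrl.snapshot("side")
st(); look("wrist","w21"); look("side","s21"); look("scene","x21")
a=np.load("pics/s20_raw.npy"); b=np.load("pics/s21_raw.npy")
for bx in [(249,188,274,216),(246,186,290,222)]: print("since s20",track(a,b,bx))
c=dict(np.load("pics/w21_c.npz")); X,uv=cloud(c,np.load("pics/w21.npy"),(0,0,560,420)); m=(X[:,2]>.077)&(X[:,2]<.087)&(np.hypot(X[:,0]-.565,X[:,1]+.1125)<.03); x=X[m]*1000
V=np.linalg.svd(x[:,:2]-x[:,:2].mean(0),full_matrices=False)[2]; print(m.sum(),x.mean(0),"bar yaw",np.degrees(np.arctan2(V[0,1],V[0,0])))
E
```

```text
t 21.98 tcp [ 563.7 -111.   190.9] jaw -10.78 q6 89.6 F [-0.74 -0.05  0.09] M [-0.02   0.007  0.012] w 28.1
since s20 (array([-0.15, -0.11], dtype=float32), 0.9845)
since s20 (array([-0.08, -0.05], dtype=float32), 0.9957)
909 [ 566.08248025 -110.86450239   81.64554725] bar yaw -99.3340913831503
```

View pics/w21.png

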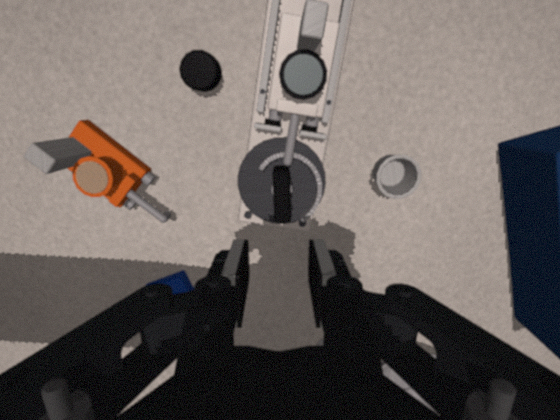

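View pics/x21.png

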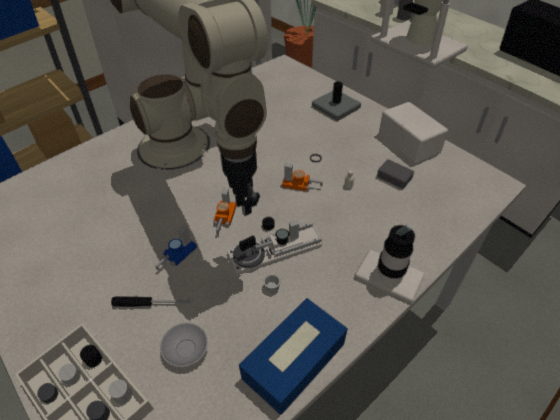

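```bash
python3 - <<'E'
from h import *
a=np.load("pics/w21_raw.npy"); cv2.imwrite("pics/w21a.png",cv2.resize(a[50:230,220:350],None,fx=4,fy=3.3,interpolation=cv2.INTER_CUBIC))
E
```

```text
(no output)
```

View pics/w21a.png

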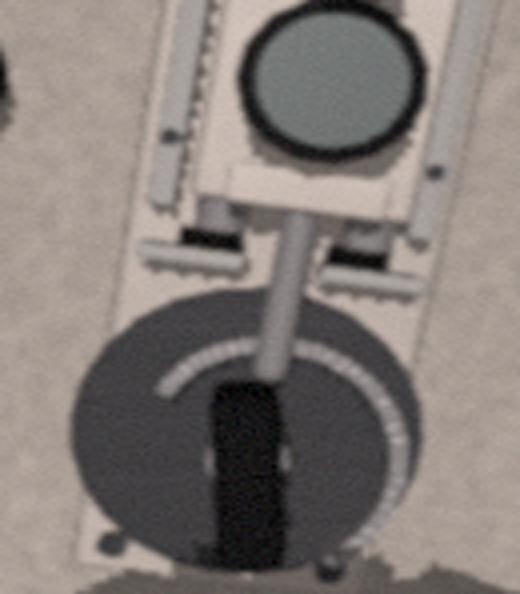

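Both studs (crop 215,215 and 365,240) sit on the buffers, the pin is held behind the spiral wall, and the gripper is clear. I'm handing the job in.

```bash
python3 - <<'E'
from plant import ctrl
print(ctrl.job_done(), ctrl.sense()['t'])
E
```

```text
the job is handed in; nothing more can be done
the job is handed in; nothing more can be done
```

The lens module is docked and tight, and the job was handed in at about 22 s of the 72 s allowed.

- **Push:** I gripped the module's fin and slid it in until the bolt pin stood about 25 mm from the cam axis, inside the open mouth. I let go with the studs about 1.6 mm short of the buffers.
- **Turn:** I turned the cam by its bar about 165° clockwise, in small steps near the end. I stopped when the held-still torque averaged about 0.16 N m, which by the given torque figures is roughly 19 N on the buffers.
- **Last checks:** After release both studs sit on the buffers, the pin is held behind the spiral wall, and the module stayed put. The bystanders look untouched, and the gripper is well clear.
- **Checks that disagreed:**
  - Torque readings were noisy, about ±0.04 N m each, so the force rests on averages. The one reading right after the last step was 0.32 N m, above the 0.3 given for 40 N. I took that as arm motion, because the next readings settled to 0.09–0.21. The turn angle since contact separately gives about 17–19 N.
  - The bar angle after release differs by about 1.4° from the last jaw angle. That is either measuring error or slight relaxation.

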